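# Cock the toy flicker on the dressing shelf

## Robot

A 6-joint arm with a two-finger parallel gripper is mounted at the origin on the work surface. World frame = base frame: x ahead of the robot, y to its left, z up, the work surface at z = 0. Lengths are in mm, angles in degrees, forces in N, time in s.
With the tool pointing down it reaches from about 200 to 875 mm from the base axis. Payload 3.4 kg.
Tool frame: the origin (TCP) lies at the very end of the fingers, on their centre line; the grasp point (between the pads) lies 19 mm behind it; z points along the fingers, y is the line along which they close (so a half turn about z gives the same grasp; the last joint's range is limited). The gripper opens to 94 mm and grips with 3 to 60 N. Pads are 16 mm wide; open, the fingers measure 119 mm over their backs; the gripper's body (75 mm by 177 mm) begins 78 mm behind the grasp point.
Start: joints at [62.223, 15.808, 86.224, -0, 77.962, -6.933], TCP at [204.622, 537.401, 165.793] pointing down, gripper open.
Joint ranges: [-165.64, 165.64], [-43.16, 119.46], [12.63, 154.43], [-67.54, 247.53], [6.08, 155.33], [-154.97, 154.97]. Speed limits (degrees/s): [147.25, 147.25, 180, 180, 180, 180].

## Interface

Orientations are given as a 3x3 rotation matrix whose columns are the frame's x, y, z axes.
In Python, from workcell import env gives the robot as it stands.
- The arm moves only by the tool step_hand, called after "Emit:" by a JSON object that holds its "fn" and its "kwargs", one argument or row to a line. Schema: {"type":"object","properties":{"plan":{"type":"array","items":{"type":"number"},"minItems":6,"maxItems":72},"finger_gap":{"type":"number"},"squeeze":{"type":"number"},"only":{"type":"string"},"quiet":{"type":"boolean"},"lines":{"type":"string"}},"required":["plan"],"additionalProperties":false}. plan is one flat list of numbers that holds 1 to 12 rows one after another, with no inner brackets; each row has 6 numbers: dx, dy, dz in units of 50 mm, then a rotation vector rx, ry, rz in degrees; each row is the pose to reach, as a shift and turn from the pose commanded when the call began, along the tool's axes at that moment; what a row does not reach only later rows make up. A row lasts 1/10 s, in which the tool goes at most 50 mm and 8.59 degrees, less where a joint would pass 70% of its speed; a pose out of reach is approached as far as the arm can. finger_gap is the finger opening in mm, set as the call begins (left out keeps the last). The fingers move at their own pace and stop on an object; squeeze is the grip in N (left out, the last holds). Time passes only in rows, so rows that do not move let the fingers close. The tool returns the time, the measured TCP pose, the force, the opening and the grip force at its end. only (a regular expression) keeps the lines of the reply that match it, lines (a string "A,B") keeps lines A to B, and quiet returns only ok. Input that does not fit is refused with a message, and nothing moves.
- env.state(): the state, without advancing time (a new reading comes with each control period).
- env.camera(name): name is "scene" or "top"; returns a dict with "img" (384x512x3 uint8, blue, green, red), "K" (3x3 intrinsics, pixels), "R" (3x3) and "t" (3): a world point X has camera coordinates R X + t. Camera axes: x right, y down, z forward; pixel columns grow to the right and rows downward; lengths in mm; the calibration is good to about 2 mm. A picture is of the moment at which its call begins. There is no depth.
- env.close_job(): hands the job in; it is judged then, once.
The state is a dict: "time_s": time; "q": joint angles; "joint_velocities": joint speeds; "tau": joint torques, N m; "tcp_pos": TCP position; "eef_rot": TCP orientation; "wrist_force": force on the tool from outside, world axes, zero at the start; "moment": the same for the moment, N m; "grip_width": finger opening in mm; "gripper_force": force on a finger pad.
Only numpy, scipy, OpenCV 4.12 (cv2) and the standard library are available. Lean on these libraries where they do the work, as an engineer would, in place of code of your own. Each camera call takes 0.05 s, during which the arm holds its last target. There are 200 camera calls.

## Task

Make the toy flicker ready for its next shot: by the white peg, draw its sprung red arm back past the hair-trigger catch, then let it come forward onto the catch and release it, so that it stays hooked. Never let the arm fly forward, and leave the perfume bottle standing where it is.

Things in the scene. Friction and masses are not known exactly. Their poses are not given: they have to be found in the camera images.
- launcher: Toy flicker, fixed to the shelf: wooden plate 18 mm high, x -85 to 85, y -35 to 170 mm from its origin, which lies on the arm's upright pivot axis at shelf height (z up). +x is forward (where it flings), -x back. Two rubber stop posts 44 mm tall, 50 mm from the pivot. Yellow trigger pad, 18 mm wide, 31 mm high, at x -60, y 153 mm: pressed down 4 mm (1 to 2 N) it fires a hooked arm.
- flick_arm (a joint): Turn of the red arm, rad, growing counterclockwise from above as it is drawn back. 0: rest, arm pointing 65 degrees from launcher +x towards +y. Spring force at the peg 4 N at rest, 8 N drawn. Under the arm a nose rides over a sprung brass catch, which pops up behind it past 0.89; eased forward it stays hooked at 0.87. Back stop at 1.05. Let go earlier, it flies forward.
- peg (a point): Centre of the top end of the white upright peg on the red arm, 89 mm above the shelf. The peg is a plain round post 14 mm in diameter, 85 mm from the pivot axis, free from 44 mm (arm's top) to 89 mm above the shelf; it turns with the arm. Beyond it the arm ends in a small cup 44 mm high, reaching 138 mm from the pivot.
- perfume_bottle: Bystander, loose: amber glass perfume bottle with closed stopper, 46 x 34 mm, 87 mm tall; origin at the centre of its underside. It stands 120 to 175 mm from the pivot, in front and to the right of the launcher. Other bystanders: a white ring bowl 84 mm wide, 30 mm tall, right of the launcher, and a rack with combs and a red hair clip, 120 mm tall, well to the left.

How it is judged:
By the outcome, as a careful person would: the job done as asked, in the order asked, and still so for the second after the job is handed in, with the robot touching nothing.
It also fails if it takes over 40 s, if anything falls off the work surface, if the arm or the gripper's body presses on something with over 40 N, if the wrist force passes 120 N, or if a joint passes its speed limit or range.

## Working session

There is one attempt and no reset: what is moved stays moved. The work goes in short steps, Python scripts to look and compute and a tool call to move; the robot and the scene stay as the last step left them, time stands still between calls to the robot, and variables do not carry over. Pictures are saved under pics/ and viewed, at most 10 in all, crops included, and the job is handed in when it is done.

```bash
mkdir -p pics; ls; python3 - <<'E'
from workcell import env
import cv2,numpy as np
for n in("scene","top"):
    c=env.camera(n); cv2.imwrite(f"pics/{n}0.png",c["img"]); print(n,c["K"],c["R"],c["t"])
    np.savez(f"pics/{n}.npz",K=c["K"],R=c["R"],t=c["t"])
s=env.state();print(s["tcp_pos"],s["eef_rot"],s["time_s"],s["grip_width"])
E
```

```text
pics
workcell.py
scene [[361.59884286   0.         247.2045336 ]
 [  0.         361.59884286 190.00363913]
 [  0.           0.           1.        ]] [[ 0.73169414  0.68148307 -0.01430058]
 [ 0.56215813 -0.61517669 -0.552753  ]
 [-0.38548919  0.39640695 -0.83322243]] [-477.76729517 -360.13450539  972.83584182]
top [[393.59006471   0.         261.07606044]
 [  0.         393.59006471 188.59175506]
 [  0.           0.           1.        ]] [[-0.0120299  -0.99992341  0.00290688]
 [-0.97835149  0.01116963 -0.20664849]
 [ 0.2066002  -0.00532991 -0.97841093]] [-32.74530068 677.3493578  597.33803004]
[204.34615877 536.8756894  165.01754594] [[-9.34565806e-01  3.55789597e-01 -7.18511016e-04]
 [ 3.55790284e-01  9.34564739e-01 -1.42220928e-03]
 [ 1.65487794e-04 -1.58478740e-03 -9.99998731e-01]] 0.1 93.87625708534118
```

View pics/scene0.png

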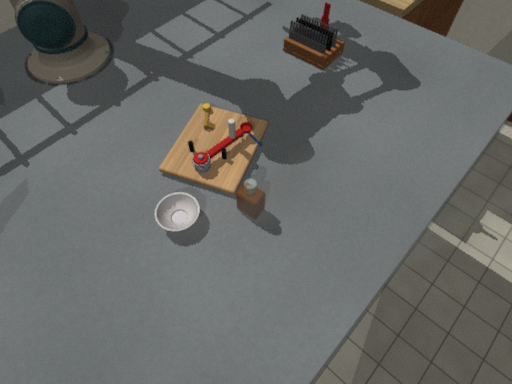

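View pics/top0.png

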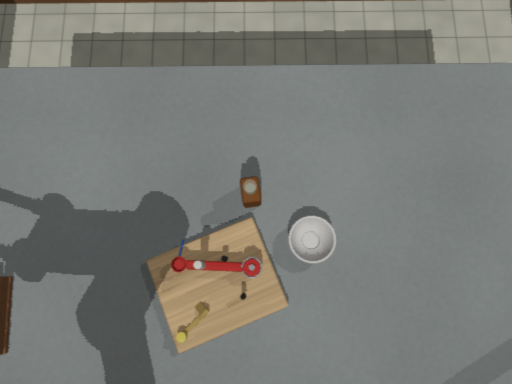

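The robot itself isn't in view. The launcher is at about (217,285) in the top picture, with the pivot near (252,267) and the peg near (198,265). I'll enlarge both.

```bash
python3 - <<'E'
import cv2
a=cv2.imread("pics/top0.png")[160:360,130:350]; b=cv2.imread("pics/scene0.png")[90:235,145:285]
cv2.imwrite("pics/topc.png",cv2.resize(a,None,fx=3,fy=3,interpolation=2)); cv2.imwrite("pics/scenec.png",cv2.resize(b,None,fx=4,fy=4,interpolation=2))
E
```

```text
(no output)
```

View pics/topc.png

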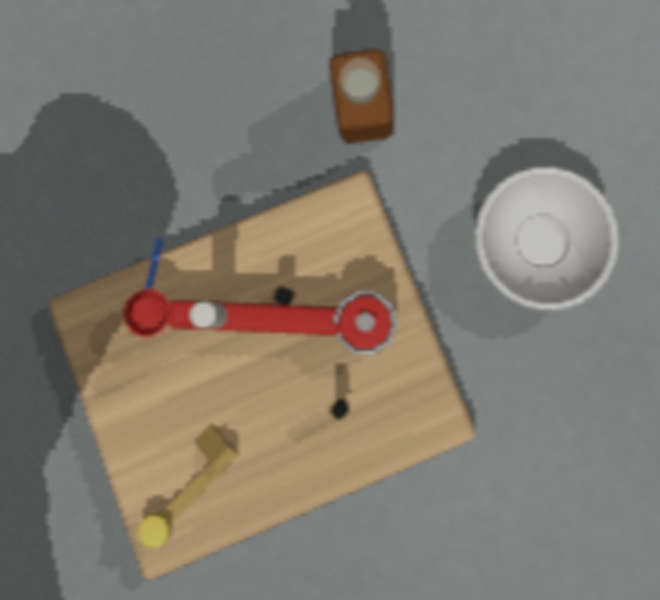

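View pics/scenec.png

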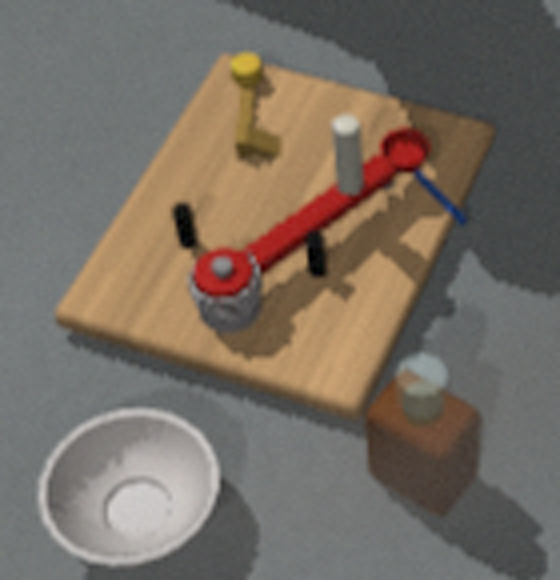

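Peg top: top crop (203,314), scene crop (346,124). The plate corners and the yellow pad are clear in both crops. I'll fit the launcher pose next.

```bash
cat > h.py <<'E'
import numpy as np
from scipy.optimize import least_squares
C={n:np.load(f"pics/{n}.npz") for n in("scene","top")}
def proj(n,X):
    c=C[n]; p=(c["R"]@np.asarray(X,float).T).T+c["t"]; p=p@c["K"].T; return p[:,:2]/p[:,2:]
def uncrop(p,f,o): return (np.array(p,float)+.5)/f-.5+np.array(o)
E
python3 - <<'E'
from h import *
T=uncrop([(367,172),(52,303),(150,579),(474,436),(153,531),(203,314)],3,(130,160))
S=uncrop([(360,413),(495,128),(224,57),(58,320),(246,66),(346,124)],4,(145,90))
a=np.radians(65)
L=np.array([(85,-35,18),(85,170,18),(-85,170,18),(-85,-35,18),(-60,153,31),(85*np.cos(a),85*np.sin(a),89)])
def W(p,L):
    c,s=np.cos(p[2]),np.sin(p[2]); return np.c_[p[0]+c*L[:,0]-s*L[:,1],p[1]+s*L[:,0]+c*L[:,1],L[:,2]]
f=lambda p:np.r_[proj("top",W(p,L))-T,proj("scene",W(p,L))-S].ravel()
r=least_squares(f,[400,0,.4],loss="soft_l1");p=r.x
print(p[:2],np.degrees(p[2]),f(p).reshape(-1,2).round(1).tolist()); print(W(p,L).round(0))
g=lambda X:np.r_[proj("top",[X])-T[5],proj("scene",[X])-S[5]].ravel()
print("peg tri",least_squares(g,[400,0,89]).x)
B=uncrop([(360,82)],3,(130,160)),uncrop([(421,370)],4,(145,90))
print("stopper",least_squares(lambda X:np.r_[proj("top",[X])-B[0],proj("scene",[X])-B[1]].ravel(),[400,0,80]).x)
from workcell import env
s=env.state();R=s["eef_rot"];t=s["tcp_pos"]
for th in(0,.2,.4,.6,.8,.89,.95,1.0,.87):
    q=p[2]+a+th; P=[p[0]+85*np.cos(q),p[1]+85*np.sin(q)]
    print(th,np.round(P,1),"dir deg",round(np.degrees(q),1),"tool d",np.round(R.T@(np.r_[P,50]-t),1))
E
```

```text
[548.80086321 -23.41375118] 22.12621145354285 [[-0.1, -2.7], [-2.3, -1.8], [-1.5, 0.7], [2.0, -0.7], [0.3, -0.7], [0.3, -1.0], [-0.5, -0.4], [0.1, -1.3], [-1.3, -1.8], [-2.4, -1.4], [-0.6, -0.8], [-0.5, -0.0]]
[[641. -24.  18.]
 [564. 166.  18.]
 [406. 102.  18.]
 [483. -88.  18.]
 [436.  96.  31.]
 [553.  61.  89.]]
peg tri [551.8768284   62.69699975  86.89553796]
stopper [677.80709389 -20.42496689  84.67482275]
0 [553.1  61.5] dir deg 87.1 tool d [-495.1 -320.   115.4]
0.2 [536.1  60.6] dir deg 98.6 tool d [-479.5 -326.9  115.5]
0.4 [519.7  56.4] dir deg 110.0 tool d [-465.6 -336.6  115.5]
0.6 [504.4  49.1] dir deg 121.5 tool d [-454.  -349.   115.5]
0.8 [490.9  38.8] dir deg 133.0 tool d [-445.  -363.4  115.5]
0.89 [485.5  33.3] dir deg 138.1 tool d [-441.9 -370.4  115.5]
0.95 [482.2  29.4] dir deg 141.6 tool d [-440.3 -375.2  115.5]
1.0 [479.7  26. ] dir deg 144.4 tool d [-439.1 -379.3  115.5]
0.87 [486.7  34.6] dir deg 137.0 tool d [-442.6 -368.8  115.5]
```

Launcher pose: (549,-23), yaw 22°, good to about 2 mm. The peg's top is at (553,62,89). I'll go above it at the present height and turn the tool so the fingers close along the arm's path.

Units first: shifts go in units of 50 mm. So -495 mm is -9.9, -320 mm is -6.4.

Emit:
{"fn": "step_hand", "kwargs": {
  "plan": [-9.9, -6.4, 0.4, 0, 0, 72, -9.9, -6.4, 0.4, 0, 0, 72, -9.9, -6.4, 0.4, 0, 0, 72, -9.9, -6.4, 0.4, 0, 0, 72, -9.9, -6.4, 0.4, 0, 0, 72, -9.9, -6.4, 0.4, 0, 0, 72, -9.9, -6.4, 0.4, 0, 0, 72, -9.9, -6.4, 0.4, 0, 0, 72, -9.9, -6.4, 0.4, 0, 0, 72, -9.9, -6.4, 0.4, 0, 0, 72, -9.9, -6.4, 0.4, 0, 0, 72, -9.9, -6.4, 0.4, 0, 0, 72],
  "finger_gap": 44,
  "squeeze": 15
}}

```text
time_s: 1.3
tcp_pos: [554.5, 59.6, 145.2]
eef_rot: [[0.051, 0.999, -0.0], [0.999, -0.051, -0.0], [-0.0, -0.0, -1.0]]
wrist_force: [0.3, 0.8, -0.5]
grip_width: 44.0
gripper_force: 0.0
```

Emit:
{"fn": "step_hand", "kwargs": {
  "plan": [-0.04, -0.04, 0, 0, 0, 0, 0, 0, 0, 0, 0, 0]
}}

```text
time_s: 1.5
tcp_pos: [552.5, 61.5, 145.0]
eef_rot: [[0.052, 0.999, -0.003], [0.999, -0.052, 0.001], [0.0, -0.003, -1.0]]
wrist_force: [0.7, -0.1, -0.1]
grip_width: 43.8
gripper_force: 0.0
```

```bash
cat > s.py <<'E'
from h import *
from workcell import env
def tgt(th,z,pegz=None,p=(548.8,-23.4)):
    s=env.state();R=s["eef_rot"];t=s["tcp_pos"];q=np.radians(87.13)+th
    P=np.r_[p[0]+85*np.cos(q),p[1]+85*np.sin(q),z]
    yaw=np.degrees(np.arctan2(R[1,1],R[0,1])); want=np.degrees(q)-90
    return np.round(R.T@(P-t),1), round(-((want-yaw+90)%180-90),1)
def show():
    s=env.state();print(s["time_s"],np.round(s["tcp_pos"],1),np.round(s["eef_rot"],3).tolist(),np.round(s["wrist_force"],1),np.round(s["grip_width"],1),s["gripper_force"])
E
python3 -c "
from s import *;show();print(tgt(0,52))"
```

```text
1.5 [552.5  61.5 145. ] [[0.052, 0.999, -0.003], [0.999, -0.052, 0.001], [0.0, -0.003, -1.0]] [ 0.7 -0.1 -0.1] 43.8 0.0
(array([-0. ,  0.8, 93. ]), np.float64(-0.1))
```

In the tool's units: 93 mm is 1.86, 80 mm is 1.6.

Emit:
{"fn": "step_hand", "kwargs": {
  "plan": [0, 0.02, 0.6, 0, 0, 0, 0, 0.02, 1.2, 0, 0, 0, 0, 0.02, 1.6, 0, 0, 0, 0, 0.02, 1.86, 0, 0, 0, 0, 0.02, 1.86, 0, 0, 0]
}}

```text
time_s: 2.0
tcp_pos: [551.4, 64.0, 50.9]
eef_rot: [[0.048, 0.999, -0.005], [0.999, -0.048, 0.001], [0.0, -0.005, -1.0]]
wrist_force: [-0.5, 0.4, -0.2]
grip_width: 43.9
gripper_force: 0.0
```

```bash
python3 - <<'E'
from s import *
import cv2
a=env.camera("top")["img"][160:360,130:350]; b=env.camera("scene")["img"][60:260,145:345]
cv2.imwrite("pics/g1.png",np.hstack([cv2.resize(a,(440,400)),cv2.resize(b,(400,400))])[:,:800])
E
```

```text
(no output)
```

View pics/g1.png

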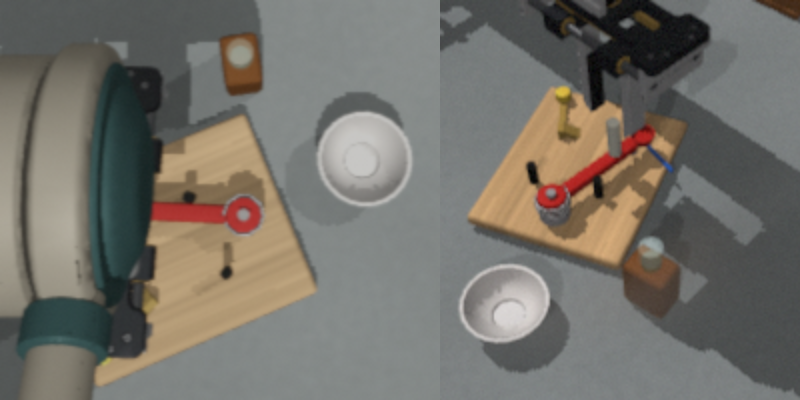

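The view leaves it unclear whether the fingertips straddle the peg at (614,120). I'll check by projecting the TCP.

```bash
python3 - <<'E'
from s import *
s=env.state();t=s["tcp_pos"];y=s["eef_rot"][:,1];show()
f=lambda X:np.round((proj("scene",X)-[145,60])*2+[440,0])
print(f([t,t+22*y,t-22*y,t+[8,0,0]*0 if 0 else t,[553,61.5,89],[553,61.5,51]]))
import cv2
b=env.camera("scene")["img"][90:150,200:280]; cv2.imwrite("pics/g2.png",cv2.resize(b,None,fx=9,fy=9,interpolation=2))
E
```

```text
2.1 [553.9  63.5  53.1] [[0.048, 0.999, -0.0], [0.999, -0.048, 0.0], [0.0, -0.0, -1.0]] [0.4 0.1 0.3] 44.0 0.0
[[615. 146.]
 [630. 157.]
 [601. 134.]
 [615. 146.]
 [611. 121.]
 [613. 148.]]
```

View pics/g2.png

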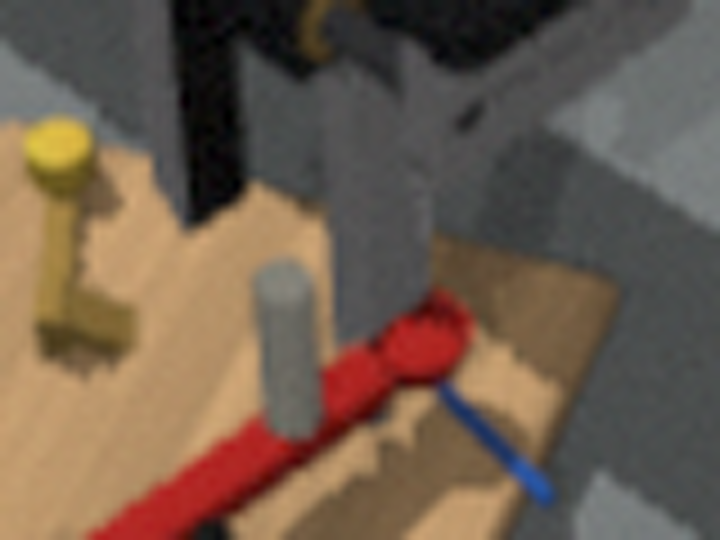

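The fingertips appear 12–14 px above where the projected TCP puts them. I'll lift clear and see where the tips really are before closing.

Emit:
{"fn": "step_hand", "kwargs": {
  "plan": [0, 0, -0.8, 0, 0, 0, 0, 0, -1.4, 0, 0, 0, 0, 0, -1.4, 0, 0, 0]
}}

```text
time_s: 2.45
tcp_pos: [558.5, 62.6, 128.6]
eef_rot: [[0.049, 0.999, 0.012], [0.999, -0.049, 0.0], [0.001, 0.011, -1.0]]
wrist_force: [0.2, -0.4, -0.2]
grip_width: 44.2
gripper_force: 0.0
```

```bash
python3 - <<'E'
from s import *
s=env.state();t=s["tcp_pos"];y=s["eef_rot"][:,1];show()
import cv2
im=env.camera("scene")["img"]
k=7;o=np.array([180,50])
b=cv2.resize(im[50:130,180:290],None,fx=k,fy=k,interpolation=2)
for X in(t,t+22*y,t-22*y,[553,61.5,89]):
    u=((proj("scene",[X])[0]-o+.5)*k).astype(int); cv2.drawMarker(b,tuple(map(int,u)),(0,255,0),0,12,1)
cv2.imwrite("pics/g3.png",b)
E
```

```text
2.45 [558.5  62.6 128.6] [[0.049, 0.999, 0.012], [0.999, -0.049, 0.0], [0.001, 0.011, -1.0]] [ 0.2 -0.4 -0.2] 44.2 0.0
```

View pics/g3.png

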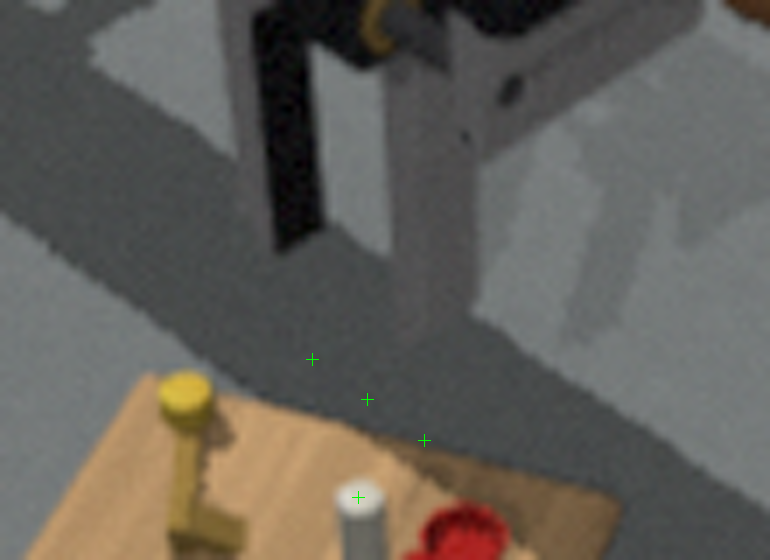

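The peg's projected marker lands exactly on the peg at (358,497). The fingertips at (300,242) are about 16 px above their predicted spots. The whole gripper appears displaced, so I'll overlay the gripper model in both views to get the direction.

Emit:
{"fn": "step_hand", "kwargs": {
  "plan": [0, 0, 0, 0, 0, 0, 0, 0, 0, 0, 0, 0]
}}

```text
time_s: 2.7
tcp_pos: [553.3, 62.3, 121.8]
eef_rot: [[0.049, 0.999, -0.002], [0.999, -0.049, 0.0], [0.0, -0.002, -1.0]]
wrist_force: [0.0, -0.2, -0.0]
grip_width: 44.1
gripper_force: 0.0
```

```bash
python3 - <<'E'
from s import *
import cv2
s=env.state();t=s["tcp_pos"];R=s["eef_rot"];show();print(s["q"])
box=lambda hx,y0,y1,z:np.array([t+R@np.array(v,float) for v in((-hx,y0,z),(hx,y0,z),(hx,y1,z),(-hx,y1,z))])
G=[box(37.5,-88.5,88.5,-97),box(8,22,34,0),box(8,-34,-22,0)]
out=[]
for n,o,(w,h),k in(("top",(60,110),(200,250),2.4),("scene",(180,10),(120,150),4)):
    im=env.camera(n)["img"]
    cv2.imwrite(f"pics/raw_{n}.png",im)
    o=np.array(o);b=cv2.resize(im[o[1]:o[1]+h,o[0]:o[0]+w],None,fx=k,fy=k,interpolation=2)
    for g,c in zip(G,((0,255,0),(255,255,0),(0,255,255))):
        cv2.polylines(b,[((proj(n,g)-o+.5)*k).astype(np.int32)],True,c,1)
    out.append(b[:600,:480])
a,b=out
h=max(a.shape[0],b.shape[0]);pad=lambda i:cv2.copyMakeBorder(i,0,h-i.shape[0],0,0,0)
print(a.shape,b.shape);m=np.hstack([pad(a),pad(b)]);print(m.shape);cv2.imwrite("pics/g4.png",m[:600] if m.shape[1]<=800 else cv2.resize(m,(800,int(h*800/m.shape[1]))))
E
```

```text
2.7 [553.3  62.3 121.8] [[0.049, 0.999, -0.002], [0.999, -0.049, 0.0], [0.0, -0.002, -1.0]] [ 0.  -0.2 -0. ] 44.1 0.0
[-7.40383064e-01  1.59378670e+01  9.24895135e+01  7.39522652e-03
  7.16847786e+01  2.09405296e+00]
(600, 480, 3) (600, 480, 3)
(600, 960, 3)
```

View pics/g4.png

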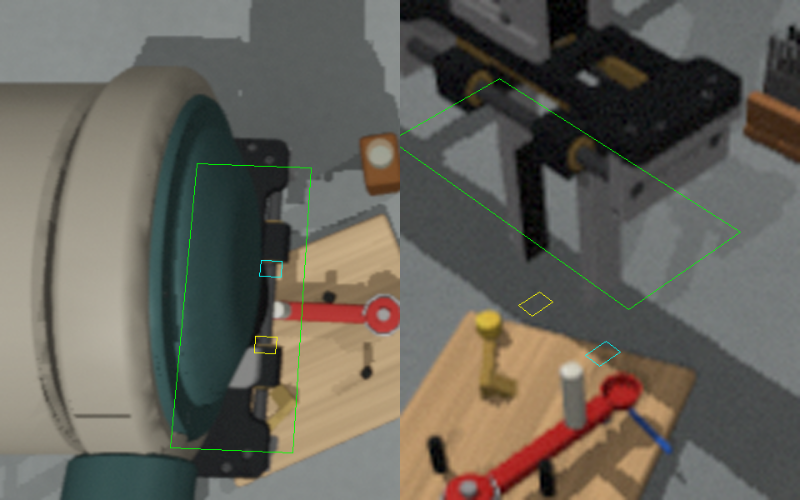

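The top view agrees sideways: the peg at (278,310) lies midway between the fingers. The body looks larger there, so it is higher than stated. In the scene view the left pad's bottom centre is at (538,254). I'll solve for its height.

```bash
python3 - <<'E'
from s import *
s=env.state();t=s["tcp_pos"];y=s["eef_rot"][:,1]
u=np.array([(538-400)/3.333+180,254/3.333+10])
X=t-22*y
for e in range(0,70,10): print(e,proj("scene",[X+[0,0,e]]).round(1), u.round(1))
# horizontal alternative at same z
r=least_squares(lambda d:(proj("scene",[X+[d[0],d[1],0]])-u).ravel(),[0,0]).x;print("horiz",r)
E
```

```text
0 [[222.4 102.4]] [221.4  86.2]
10 [[222.   98.4]] [221.4  86.2]
20 [[221.6  94.3]] [221.4  86.2]
30 [[221.2  90.1]] [221.4  86.2]
40 [[220.8  85.8]] [221.4  86.2]
50 [[220.4  81.4]] [221.4  86.2]
60 [[220.   76.9]] [221.4  86.2]
horiz [-34.01511947  31.12603632]
 3  7 42 workcell.py
```
Vertical +39 fits perfectly (within 0.5 px). Horizontal would be (-34,+31): implausible vs top view (peg seen between fingers). At the TCP z=53, offsets: tips then at 92. Check with g2: left pad bottom observed (223.9,113.1): at tcp(553.9,63.5,53.1), z+39. Probably matches: predicted at 0 127 with 12... -14 px/.4=35. So ~37. Hmm. So is it a real discrepancy of gripper drawn vs stated? Physical or visual? Physical check: descend near and close fingers: if grips at reported z 52 → width 14 = tip correct or pad contact at z>92? Peg top is 89, tips at 90+ → close to 0. The safe test: at TCP 52 closing on peg. If the fingers close fully (width<12), stop and the tips are high. If it grips, the visual is off. Nice, but if it closes just above peg harmless. With a slow close watch. But risk: tips at 87 gripping 2 mm of peg → still width 14, flimsy. Instead go to a height both hypotheses safe: TCP z... Alternative: force test: descend with fingers closed onto plate/table? Or closed onto the peg top: contact at reported z 89 vs 50. Closing test at 52: reopen afterwards. With estimate of 39±3 tips at 91; marginal. Test at TCP z=60: tip-correct → grips peg over 29 mm, at width 14; visual right → closes to 0 above. Decisive. Do it: close to 10 at force 5. Gripping at rest is harmless.

A pure height error of +39 mm fits within half a pixel. A horizontal error would have to be (-34,+31), which the top view rules out. A decisive, harmless test is to close lightly at stated z=60. If the stated TCP is right it grips 14 mm of peg, and if the tips are really 39 mm higher it closes on nothing.

In the tool's units: -1 mm is -0.02, 62 mm is 1.24.

Emit:
{"fn": "step_hand", "kwargs": {
  "plan": [0, -0.02, 0.6, 0, 0, 0, 0, -0.02, 1.1, 0, 0, 0, 0, -0.02, 1.24, 0, 0, 0, 0, -0.02, 1.24, 0, 0, 0]
}}

```text
time_s: 3.2
tcp_pos: [552.1, 62.2, 59.3]
eef_rot: [[0.05, 0.999, -0.004], [0.999, -0.05, 0.0], [-0.0, -0.004, -1.0]]
wrist_force: [-0.7, -0.5, 0.3]
grip_width: 43.9
gripper_force: 0.0
```

Emit:
{"fn": "step_hand", "kwargs": {
  "plan": [0, 0, 0, 0, 0, 0, 0, 0, 0, 0, 0, 0, 0, 0, 0, 0, 0, 0, 0, 0, 0, 0, 0, 0, 0, 0, 0, 0, 0, 0],
  "finger_gap": 8,
  "squeeze": 5
}}

```text
time_s: 3.7
tcp_pos: [553.6, 62.2, 61.2]
eef_rot: [[0.05, 0.999, 0.001], [0.999, -0.05, 0.0], [0.0, 0.001, -1.0]]
wrist_force: [-0.4, -0.9, 0.0]
grip_width: 9.2
gripper_force: 0.0
```

It closed to 9 mm on nothing, so the tips are about 39 mm higher than reported. I'll aim for a true tip height of about 56, which is reported z≈17, stepping down and watching the force.

Emit:
{"fn": "step_hand", "kwargs": {
  "plan": [0, 0, 0, 0, 0, 0, 0, 0, 0, 0, 0, 0, 0, 0, 0, 0, 0, 0, 0, 0, 0, 0, 0, 0],
  "finger_gap": 44,
  "squeeze": 15
}}

```text
time_s: 4.1
tcp_pos: [553.4, 62.2, 60.7]
eef_rot: [[0.05, 0.999, 0.0], [0.999, -0.05, 0.0], [0.0, -0.0, -1.0]]
wrist_force: [-1.1, 0.1, -0.7]
grip_width: 37.6
gripper_force: 0.0
```

Emit:
{"fn": "step_hand", "kwargs": {
  "plan": [0, 0, 0.3, 0, 0, 0, 0, 0, 0.5, 0, 0, 0, 0, 0, 0.5, 0, 0, 0]
}}

```text
time_s: 4.4
tcp_pos: [551.8, 62.3, 34.2]
eef_rot: [[0.05, 0.999, -0.004], [0.999, -0.05, 0.0], [-0.0, -0.004, -1.0]]
wrist_force: [-1.1, 0.5, 0.4]
grip_width: 44.1
gripper_force: 0.0
```

Emit:
{"fn": "step_hand", "kwargs": {
  "plan": [0, 0, 0.12, 0, 0, 0, 0, 0, 0.24, 0, 0, 0, 0, 0, 0.36, 0, 0, 0, 0, 0, 0.36, 0, 0, 0]
}}

```text
time_s: 4.8
tcp_pos: [552.6, 62.2, 16.9]
eef_rot: [[0.05, 0.999, -0.002], [0.999, -0.05, 0.0], [0.0, -0.002, -1.0]]
wrist_force: [-0.3, -0.8, 0.5]
grip_width: 44.0
gripper_force: 0.0
```

```bash
python3 - <<'E'
from s import *
import cv2
s=env.state();t=s["tcp_pos"];y=s["eef_rot"][:,1];show()
im=env.camera("scene")["img"];k=7;o=np.array([180,60])
b=cv2.resize(im[60:145,180:290],None,fx=k,fy=k,interpolation=2)
for X in(t+22*y,t-22*y):
    u=((proj("scene",[X+[0,0,39]])[0]-o+.5)*k).astype(int); cv2.drawMarker(b,tuple(map(int,u)),(0,255,0),0,12,1)
cv2.imwrite("pics/g5.png",b)
E
```

```text
4.8 [552.6  62.2  16.9] [[0.05, 0.999, -0.002], [0.999, -0.05, 0.0], [0.0, -0.002, -1.0]] [-0.3 -0.8  0.5] 44.0 0.0
```

View pics/g5.png

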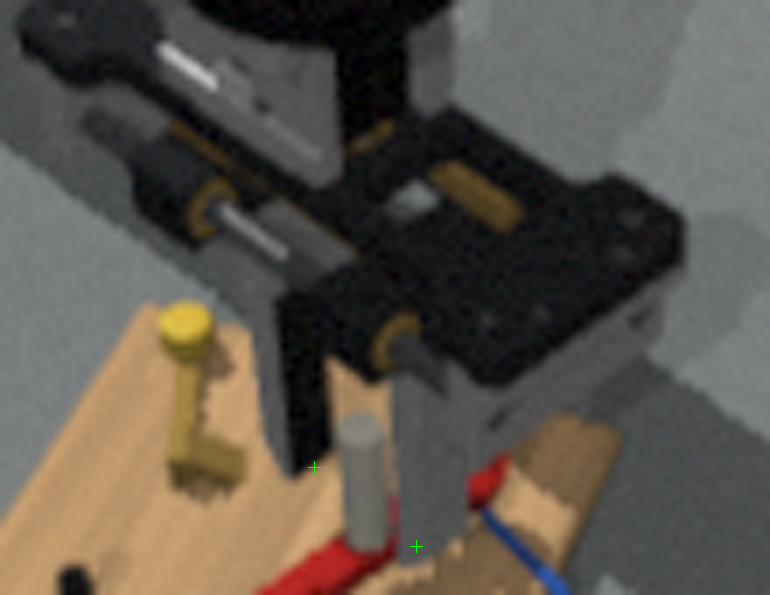

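The fingers now straddle the peg at (362,480), and the tips match the +39 mm model. Closing on it.

Emit:
{"fn": "step_hand", "kwargs": {
  "plan": [0, 0, 0, 0, 0, 0, 0, 0, 0, 0, 0, 0, 0, 0, 0, 0, 0, 0, 0, 0, 0, 0, 0, 0],
  "finger_gap": 8,
  "squeeze": 25
}}

```text
time_s: 5.25
tcp_pos: [553.3, 62.3, 18.0]
eef_rot: [[0.05, 0.999, -0.0], [0.999, -0.05, 0.0], [0.0, -0.0, -1.0]]
wrist_force: [-4.3, 0.8, 2.2]
grip_width: 15.4
gripper_force: 2.9
```

```bash
python3 - <<'E'
from s import *
show()
for th in(.1,.2,.3,.4,.5,.6,.7,.8,.9,.96,1.0):print(th,tgt(th,17))
E
```

```text
5.25 [553.3  62.3  18. ] [[0.05, 0.999, -0.0], [0.999, -0.05, 0.0], [0.0, -0.0, -1.0]] [-4.3  0.8  2.2] 15.4 2.909061759710312
0.1 (array([-1.2, -8.7,  1. ]), np.float64(-5.7))
0.2 (array([ -2.5, -17.1,   1. ]), np.float64(-11.4))
0.3 (array([ -4.6, -25.3,   1. ]), np.float64(-17.2))
0.4 (array([ -7.5, -33.3,   1. ]), np.float64(-22.9))
0.5 (array([-11.2, -40.9,   1. ]), np.float64(-28.6))
0.6 (array([-15.6, -48.2,   1. ]), np.float64(-34.4))
0.7 (array([-20.7, -55. ,   1. ]), np.float64(-40.1))
0.8 (array([-26.5, -61.2,   1. ]), np.float64(-45.8))
0.9 (array([-32.9, -66.8,   1. ]), np.float64(-51.5))
0.96 (array([-37. , -69.8,   1. ]), np.float64(-55.0))
1.0 (array([-39.8, -71.7,   1. ]), np.float64(-57.3))
```

Emit:
{"fn": "step_hand", "kwargs": {
  "plan": [0, 0, 0, 0, 0, 0, 0, 0, 0, 0, 0, 0, 0, 0, 0, 0, 0, 0]
}}

```text
time_s: 5.55
tcp_pos: [552.3, 62.3, 17.8]
eef_rot: [[0.05, 0.999, -0.002], [0.999, -0.05, 0.0], [0.0, -0.002, -1.0]]
wrist_force: [-4.0, 1.2, 3.8]
grip_width: 13.5
gripper_force: 25.0
```

Emit:
{"fn": "step_hand", "kwargs": {
  "plan": [-0.02, -0.08, 0, 0, 0, -3, -0.02, -0.18, 0, 0, 0, -6, -0.04, -0.26, 0, 0, 0, -9, -0.04, -0.34, 0, 0, 0, -11, -0.06, -0.42, 0, 0, 0, -14, -0.09, -0.5, 0, 0, 0, -17, -0.09, -0.5, 0, 0, 0, -17]
}}

```text
time_s: 6.25
tcp_pos: [530.2, 60.5, 18.1]
eef_rot: [[-0.243, 0.97, 0.004], [0.97, 0.243, 0.003], [0.002, 0.005, -1.0]]
wrist_force: [2.0, 5.6, -0.5]
grip_width: 13.4
gripper_force: 25.0
```

```bash
python3 - <<'E'
from s import *
show()
for th in(.4,.5,.6,.7,.8,.9,.96,1.0):print(th,tgt(th,17))
E
```

```text
6.25 [530.2  60.5  18.1] [[-0.243, 0.97, 0.004], [0.97, 0.243, 0.003], [0.002, 0.005, -1.0]] [ 2.   5.6 -0.5] 13.4 25.008004903793335
0.4 (array([ -1.4, -11.3,   1.1]), np.float64(-6.0))
0.5 (array([ -2.7, -19.6,   1. ]), np.float64(-11.7))
0.6 (array([ -4.8, -27.9,   1. ]), np.float64(-17.4))
0.7 (array([ -7.8, -35.8,   0.9]), np.float64(-23.2))
0.8 (array([-11.5, -43.5,   0.9]), np.float64(-28.9))
0.9 (array([-16. , -50.7,   0.8]), np.float64(-34.6))
0.96 (array([-19. , -54.8,   0.8]), np.float64(-38.1))
1.0 (array([-21.1, -57.4,   0.8]), np.float64(-40.4))
```

Peg held (13.4 mm, 25 N) and the arm is following. On to about 0.7.

Emit:
{"fn": "step_hand", "kwargs": {
  "plan": [0, -0.08, 0, 0, 0, -3, -0.02, -0.16, 0, 0, 0, -6, -0.02, -0.24, 0, 0, 0, -8, -0.04, -0.32, 0, 0, 0, -11, -0.06, -0.42, 0, 0, 0, -14, -0.08, -0.5, 0, 0, 0, -17, -0.11, -0.58, 0, 0, 0, -20, -0.14, -0.66, 0, 0, 0, -23, -0.14, -0.66, 0, 0, 0, -23, -0.14, -0.66, 0, 0, 0, -23]
}}

```text
time_s: 7.25
tcp_pos: [499.9, 47.3, 18.1]
eef_rot: [[-0.601, 0.799, 0.004], [0.799, 0.601, 0.006], [0.002, 0.007, -1.0]]
wrist_force: [1.5, 9.4, 0.6]
grip_width: 13.6
gripper_force: 25.0
```

```bash
python3 - <<'E'
from s import *
show()
for th in(.7,.75,.8,.85,.9,.93,.96,1.0):print(th,tgt(th,17))
E
```

```text
7.25 [499.9  47.3  18.1] [[-0.601, 0.799, 0.004], [0.799, 0.601, 0.006], [0.002, 0.007, -1.0]] [1.5 9.4 0.6] 13.6 25.010169446468353
0.7 (array([-0.9, -3.9,  1.1]), np.float64(-0.3))
0.75 (array([-1. , -8.1,  1. ]), np.float64(-3.2))
0.8 (array([ -1.4, -12.4,   1. ]), np.float64(-6.0))
0.85 (array([ -1.9, -16.6,   1. ]), np.float64(-8.9))
0.9 (array([ -2.7, -20.8,   0.9]), np.float64(-11.8))
0.93 (array([ -3.2, -23.3,   0.9]), np.float64(-13.5))
0.96 (array([ -3.9, -25.7,   0.9]), np.float64(-15.2))
1.0 (array([ -4.8, -29. ,   0.9]), np.float64(-17.5))
```

Emit:
{"fn": "step_hand", "kwargs": {
  "plan": [0, -0.08, 0, 0, 0, -3, -0.02, -0.16, 0, 0, 0, -5, -0.02, -0.24, 0, 0, 0, -8, -0.04, -0.32, 0, 0, 0, -10, -0.06, -0.4, 0, 0, 0, -12, -0.06, -0.46, 0, 0, 0, -14, -0.08, -0.52, 0, 0, 0, -15.5, -0.08, -0.52, 0, 0, 0, -15.5, -0.08, -0.52, 0, 0, 0, -15.5]
}}

```text
time_s: 8.15
tcp_pos: [480.7, 29.2, 18.0]
eef_rot: [[-0.793, 0.609, 0.002], [0.609, 0.793, 0.007], [0.002, 0.007, -1.0]]
wrist_force: [0.1, 13.2, 2.6]
grip_width: 13.7
gripper_force: 25.0
```

```bash
cat >> s.py <<'E'
def th():
    s=env.state();d=s["tcp_pos"][:2]-[548.8,-23.4];print("theta",round(float(np.radians(np.degrees(np.arctan2(d[1],d[0]))-87.13)),3),"r",np.hypot(*d).round(1), "tangential,radial F",[round(float(s["wrist_force"][:2]@v),1) for v in (np.array([-d[1],d[0]])/85,d/85)])
E
python3 -c "
from s import *;th()"
```

```text
theta 0.963 r 86.0 tangential,radial F [-10.7, 8.1]
```

In the tool's units: -3 mm is -0.06, -1.5 mm is -0.03.

Emit:
{"fn": "step_hand", "kwargs": {
  "plan": [0, -0.03, 0, 0, 0, -1, 0, -0.06, 0, 0, 0, -2, 0, -0.06, 0, 0, 0, -2, 0, -0.06, 0, 0, 0, -2]
}}

```text
time_s: 8.55
tcp_pos: [478.9, 26.8, 18.0]
eef_rot: [[-0.814, 0.581, 0.002], [0.581, 0.814, 0.007], [0.002, 0.007, -1.0]]
wrist_force: [1.5, 12.3, 1.8]
grip_width: 13.3
gripper_force: 25.0
```

```bash
python3 -c "
from s import *;th()"
```

```text
theta 0.998 r 86.1 tangential,radial F [-11.0, 6.0]
```

Emit:
{"fn": "step_hand", "kwargs": {
  "plan": [0, 0.04, 0, 0, 0, 1, 0, 0.08, 0, 0, 0, 2.5, 0, 0.12, 0, 0, 0, 4, 0, 0.14, 0, 0, 0, 5, 0, 0.16, 0, 0, 0, 5, 0, 0.16, 0, 0, 0, 5]
}}

```text
time_s: 9.15
tcp_pos: [484.0, 33.3, 18.0]
eef_rot: [[-0.76, 0.65, 0.003], [0.65, 0.76, 0.007], [0.002, 0.007, -1.0]]
wrist_force: [2.3, 12.3, 0.6]
grip_width: 13.5
gripper_force: 25.0
```

```bash
python3 -c "
from s import *;th()"
```

```text
theta 0.902 r 86.1 tangential,radial F [-10.9, 6.4]
```

Emit:
{"fn": "step_hand", "kwargs": {
  "plan": [0, 0.02, 0, 0, 0, 0.6, 0, 0.04, 0, 0, 0, 1.3, 0, 0.04, 0, 0, 0, 1.3]
}}

```text
time_s: 9.45
tcp_pos: [485.4, 34.7, 18.1]
eef_rot: [[-0.745, 0.667, 0.003], [0.667, 0.745, 0.007], [0.002, 0.007, -1.0]]
wrist_force: [0.5, 11.5, 1.0]
grip_width: 13.2
gripper_force: 25.0
```

```bash
python3 -c "
from s import *;th()"
```

```text
theta 0.879 r 86.0 tangential,radial F [-9.0, 7.5]
```

Emit:
{"fn": "step_hand", "kwargs": {
  "plan": [0, 0.02, 0, 0, 0, 0.6, 0, 0.04, 0, 0, 0, 1.3, 0, 0.04, 0, 0, 0, 1.3]
}}

```text
time_s: 9.75
tcp_pos: [486.2, 35.7, 18.0]
eef_rot: [[-0.73, 0.683, 0.002], [0.683, 0.73, 0.005], [0.002, 0.005, -1.0]]
wrist_force: [0.0, 11.0, 2.2]
grip_width: 13.5
gripper_force: 25.0
```

```bash
python3 -c "
from s import *;th()"
```

```text
theta 0.865 r 86.1 tangential,radial F [-8.1, 7.6]
```

The force is starting to drop and the motion lags the command, which suggests the catch is taking the load. Continuing gently.

Emit:
{"fn": "step_hand", "kwargs": {
  "plan": [0, 0.02, 0, 0, 0, 0, 0, 0.04, 0, 0, 0, 0, 0, 0.04, 0, 0, 0, 0, 0, 0.04, 0, 0, 0, 0]
}}

```text
time_s: 10.15
tcp_pos: [486.2, 35.8, 18.0]
eef_rot: [[-0.731, 0.682, -0.0], [0.682, 0.731, 0.003], [0.002, 0.002, -1.0]]
wrist_force: [-1.6, 6.9, 4.0]
grip_width: 13.1
gripper_force: 25.0
```

```bash
python3 -c "
from s import *;th()"
```

```text
theta 0.864 r 86.1 tangential,radial F [-4.0, 6.0]
```

Emit:
{"fn": "step_hand", "kwargs": {
  "plan": [0, 0.02, 0, 0, 0, 0, 0, 0.04, 0, 0, 0, 0, 0, 0.04, 0, 0, 0, 0, 0, 0.04, 0, 0, 0, 0]
}}

```text
time_s: 10.55
tcp_pos: [486.2, 35.9, 17.9]
eef_rot: [[-0.732, 0.682, -0.003], [0.682, 0.732, 0.001], [0.003, -0.001, -1.0]]
wrist_force: [-4.6, 2.3, 5.3]
grip_width: 13.5
gripper_force: 25.0
```

```bash
python3 -c "
from s import *;th()"
```

```text
theta 0.863 r 86.2 tangential,radial F [1.5, 5.0]
```

The arm is stationary at about 0.865 while the wrist force has gone through zero, so it is hooked. Open and lift straight up.

Emit:
{"fn": "step_hand", "kwargs": {
  "plan": [0, 0, 0, 0, 0, 0, 0, 0, 0, 0, 0, 0, 0, 0, 0, 0, 0, 0, 0, 0, 0, 0, 0, 0],
  "finger_gap": 40
}}

```text
time_s: 10.95
tcp_pos: [488.2, 35.1, 17.7]
eef_rot: [[-0.732, 0.681, 0.001], [0.681, 0.732, -0.0], [-0.001, 0.0, -1.0]]
wrist_force: [0.3, -0.5, 0.7]
grip_width: 39.3
gripper_force: 0.0
```

Emit:
{"fn": "step_hand", "kwargs": {
  "plan": [0, 0, -0.3, 0, 0, 0, 0, 0, -0.9, 0, 0, 0, 0, 0, -1.8, 0, 0, 0, 0, 0, -2.6, 0, 0, 0, 0, 0, -2.6, 0, 0, 0]
}}

```text
time_s: 11.45
tcp_pos: [492.4, 34.9, 153.2]
eef_rot: [[-0.732, 0.681, 0.012], [0.681, 0.732, -0.001], [-0.009, 0.008, -1.0]]
wrist_force: [-0.1, -0.3, -0.9]
grip_width: 40.2
gripper_force: 0.0
```

Emit:
{"fn": "step_hand", "kwargs": {
  "plan": [-4, 0, 0, 0, 0, 0, -4, 0, 0, 0, 0, 0, -4, 0, 0, 0, 0, 0, -4, 0, 0, 0, 0, 0, -4, 0, 0, 0, 0, 0, -4, 0, 0, 0, 0, 0]
}}

```text
time_s: 12.05
tcp_pos: [633.6, -101.5, 145.5]
eef_rot: [[-0.731, 0.683, -0.003], [0.683, 0.731, 0.001], [0.003, -0.001, -1.0]]
wrist_force: [0.4, 0.9, -0.0]
grip_width: 40.0
gripper_force: 0.0
```

```bash
python3 - <<'E'
from s import *
import cv2
im=[cv2.resize(env.camera("top")["img"][160:360,130:350],(440,400)),cv2.resize(env.camera("scene")["img"][90:235,145:275],(359,400))]
cv2.imwrite("pics/end.png",np.hstack(im))
E
```

```text
(no output)
```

View pics/end.png

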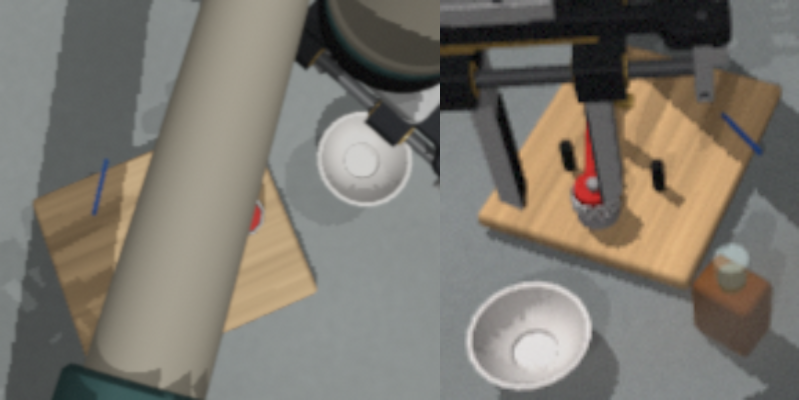

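The red arm points back past both posts (590,130) and hasn't flown forward. The bottle at (732,300) and the bowl are where they were, and the gripper is clear of everything. Handing in.

```bash
python3 -c "
from workcell import env
print(env.close_job())"
```

```text
the job is handed in; nothing more can be done
None
```

The flicker is cocked: I drew its arm back by the peg to about 1.0 rad, eased it forward onto the catch at about 0.87 and released it, and it stayed hooked; the perfume bottle is still standing where it was, and I handed in at about 12 s.

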